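# Swap charged lights onto the twist-lock desk rail

### The arm

A 6-joint arm with a two-finger parallel gripper is mounted at the origin on a cart in front of the work surface, level with it; the furniture and walls round the work are solid. World frame = base frame: x ahead of the robot, y to its left, z up, the work surface at z = 0. Lengths are in m, angles in degrees, forces in N, time in s.
With the tool pointing down it reaches from about 0.25 to 0.85 m from the base axis. Payload 12.5 kg.
Tool frame: the origin (TCP) lies at the very end of the fingers, on their centre line; the grasp point (between the pads) lies 19 mm behind it; z points along the fingers, y is the line along which they close (so a half turn about z gives the same grasp; the last joint's range is limited). The gripper opens to 93 mm and grips with 3 to 60 N. Pads are 15 mm wide; open, the fingers measure 128 mm over their backs; the gripper's body (75 mm by 188 mm) begins 65 mm behind the grasp point.
Start: joints at [-72.112, 20.094, 94.641, -0, 65.266, -4.847], TCP at [0.213, -0.507, 0.219] pointing down, gripper open.
Joint ranges: [-157.81, 157.81], [-45, 120.19], [0.68, 151.7], [-89.99, 269.99], [4.06, 180], [-164.3, 164.3]. Speed limits (degrees/s): [127.2, 127.2, 159.86, 180, 180, 180].

### API

Orientations are given as [roll, pitch, yaw] about the fixed x, y, z axes, in that order (R = Rz(yaw) Ry(pitch) Rx(roll)).
In Python, from station import * gives the robot as it stands. The module is installed in compiled form; this text tells all that it offers.
- The arm moves only by the tool move_arm, never from a script. Its argument "plan" is a list that holds one entry, the list of rows, each a list of 5 numbers: the finger opening in mm, from 0 to 93, then the shift along the tool's x, y, z in mm, then the turn about the tool's z in rad. A call has 1 to 10 rows; each row is the pose to reach, as a shift and turn from the pose commanded when the call began, along the tool's axes at that moment; what a row does not reach only later rows make up. A row lasts 1/10 s, in which the tool goes at most 50 mm and 8.59 degrees, less where a joint would pass 70% of its speed; a pose out of reach is approached as far as the arm can. A call with a gripper value outside its range is refused whole. The fingers move at their own pace and stop on an object; "squeeze" is the grip in N (left out, the last holds). Time passes only in rows, so rows that repeat a pose let the fingers close. It gives the time, the measured TCP pose, the force and the opening at its end, in the units of the state.
- state(): the state, without advancing time (a new reading comes with each control period).
- camera(name): name is "scene" or "top" or "wrist"; returns the picture (400x640x3 uint8, blue, green, red); there is no depth.
- calibration(name): a dict with "mtx" (3x3 intrinsics, pixels), "rvec" (rotation vector, rad) and "tvec" (3), from world to camera coordinates, as OpenCV has them. Camera axes: x right, y down, z forward; pixel columns grow to the right and rows downward; lengths in m; the calibration is good to about 2 mm. A picture is of the moment at which its call begins: read the wrist's pose just before it. calibration takes no time and is no camera call; for the wrist camera it gives the pose at the moment of the call.
- job_done(): hands the job in, once; it reports no verdict.
Trained networks look in the newest picture that a camera, given by its name, has taken for a name from the list of things; names that differ only in an ending like _2 or _b are one class to them, and where a whole thing is asked for, a point or a joint stands for the part that bears it (a point fixed in the world has none). Each returns a list of dicts, best first, with "p" (0 to 1); they miss things now and then, are a little off and sometimes report something else, mostly with a low value. They report only what shows in the picture. A call takes as long as a camera call. They do not tell look-alikes from the thing itself.
- masks_of(query, camera): "mask" (400x640 bool, what is visible of it) and "extent" ([left, top, right, bottom] in pixels, round what is visible of it).
The state is a dict: "t": time; "joint_pos": joint angles; "joint_velocities": joint speeds; "joint_torque": joint torques, N m; "tcp_pos": TCP position; "tcp_rot": TCP orientation; "ft_force": force on the tool from outside, world axes, zero at the start; "ft_torque": the same for the moment, N m; "gripper_width": finger opening in m.
Only numpy, scipy, OpenCV 4.12 (cv2) and the standard library are available. Lean on these libraries where they do the work, as an engineer would, in place of code of your own. Each camera call takes 0.05 s, during which the arm holds its last target. There are 200 camera calls.

### The job

Set up the desk for a video call: put the tin that was left on the charger flat into the wooden tray, and mount every charged light (green strip) on the rail: press it in the charger until it springs up, take it out, drop its T foot lengthwise through a free slot until it sits on the rail and turn it a full quarter turn clockwise to lock it. Each drained light (red strip), locked in the rail at first, must be turned back, lifted out, set in an emptied charger bay and pressed down until it stays latched flush. Leave the other things on the desk where they are.

Things in the scene. Friction and masses are not known exactly. Their poses are not given: they have to be found in the camera images.
- charged_1_center (a point): light pod with a green strip on its flat top (charged): black body 58 x 36 x 50 mm (x, y, z), white broad sides; this point is the body's centre. Below its shoulder (25 mm under this point) an 11 mm stem, 10.5 mm long, carries the T foot: a bar 44 (along x) x 12 x 8 mm, ending 43.5 mm below this point. 0.12 kg. Starts latched in bay 1, top flush, x along the bay's x; may be absent
- charged_2_center (a point): charged light (green strip) like charged_1, same point and axes; starts latched down in bay 2 of the charger; may be absent
- charged_3_center (a point): charged light (green strip) like charged_1, same point and axes; starts latched down in bay 3 of the charger; may be absent
- drained_1_center (a point): drained light: the same pod, point and axes as charged_1 but with a red strip on top. One or two of the three drained lights are present; if this one is, it starts locked in slot 1 of the rail, its long side across the slot
- drained_2_center (a point): drained light: the same pod, point and axes as charged_1 but with a red strip on top. One or two of the three drained lights are present; if this one is, it starts locked in slot 2 of the rail, its long side across the slot
- drained_3_center (a point): drained light: the same pod, point and axes as charged_1 but with a red strip on top. One or two of the three drained lights are present; if this one is, it starts locked in slot 3 of the rail, its long side across the slot
- rail: fixed low aluminium bar on the desk, 84 x 344 x 28 mm (x, y, z), origin under its middle. Three slots across it. Top plate 8 mm thick over closed cavities. A light whose shoulder rests on the plate has its T bar 2.5 mm clear below the plate. Stops inside let the bar turn only clockwise (seen from above) from the slot's line, and only by a quarter turn; turned back counter-clockwise it lifts out
- slot_1 (a point): centre of the rail's left slot, at its top face; x along the slot, z up. The slot is 48 mm long (x) and 16 mm wide; slots are 105 mm apart. A seated light's centre is 25 mm above this point
- slot_2 (a point): centre of the rail's middle slot, at its top face; x along the slot, z up. The slot is 48 mm long (x) and 16 mm wide; slots are 105 mm apart. A seated light's centre is 25 mm above this point
- slot_3 (a point): centre of the rail's right slot, at its top face; x along the slot, z up. The slot is 48 mm long (x) and 16 mm wide; slots are 105 mm apart. A seated light's centre is 25 mm above this point
- charger: fixed grey and white block, 108 x 254 x 84 mm (x, y, z), origin under its middle, with three bays in its top. Each bay has a push-push cradle: pressed past flush to within 1 mm of its hard stop (8.5 mm below flush) and let go, a latched light springs up by 30 mm; a light standing on the sprung-up cradle, pressed down to that stop and let go, comes back to flush and stays latched
- bay_1 (a point): centre of the mouth of the charger's left bay, in its top face; x along the mouth's long side, z up. The mouth is 62 x 40 mm (x, y); bays are 80 mm apart. A light stands in it foot down, long side along x: centre 25 mm below this point when latched flush, 5 mm above it when sprung up
- cradle_1 (a joint): height of the sprung cradle in bay 1 (m, up positive): 0 latched (a light is flush), 0.030 sprung up, -0.0085 at the hard stop. Its spring pushes up with 4 to 8 N. A bay whose charged light is absent starts empty and latched
- bay_2 (a point): centre of the mouth of the charger's middle bay, in its top face; x along the mouth's long side, z up. The mouth is 62 x 40 mm (x, y); bays are 80 mm apart. A light stands in it foot down, long side along x: centre 25 mm below this point when latched flush, 5 mm above it when sprung up
- cradle_2 (a joint): height of the sprung cradle in bay 2 (m, up positive): 0 latched (a light is flush), 0.030 sprung up, -0.0085 at the hard stop. Its spring pushes up with 4 to 8 N. A bay whose charged light is absent starts empty and latched
- bay_3 (a point): centre of the mouth of the charger's right bay, in its top face; x along the mouth's long side, z up. The mouth is 62 x 40 mm (x, y); bays are 80 mm apart. A light stands in it foot down, long side along x: centre 25 mm below this point when latched flush, 5 mm above it when sprung up
- cradle_3 (a joint): height of the sprung cradle in bay 3 (m, up positive): 0 latched (a light is flush), 0.030 sprung up, -0.0085 at the hard stop. Its spring pushes up with 4 to 8 N. A bay whose charged light is absent starts empty and latched
- mint_tin_center (a point): a flat teal tin with a closed lid, 55 x 84 x 21 mm (x, y, z), about 0.08 kg; this point is its centre. It starts lying on top of the charger, over the bays.
- tray_floor (a point): the fixed wooden desk tray with a grey lining, 120 x 150 mm outside (x, y), walls 6 mm thick and 22 mm high; this point is the centre of its inner floor, 6 mm above the desk; inside it is 108 x 138 mm.
- rubber_duck: a yellow toy duck, 66 x 49 x 63 mm, origin under its middle; stands at the back of the desk, not to be disturbed.
- ball_pen: a black pen, 145 mm long (y) and 12 mm wide, origin under its middle; lies in front of the rail, to be left where it is.
- eraser: a blue and white eraser, 22 x 56 x 13 mm, origin under its middle; lies in front of the rail, to be left where it is.
There are look-alikes about, which are no part of the job. Leave any turquoise look-alike of the part that bears drained_2_center alone.

How it is judged (in metres and radians):
At the end, for the whole second after the job is handed in: Each charged light present: shoulder down on the rail (centre < 28 mm above a slot, < 7 mm off its axis), upright, turned over 63 degrees across it. Each drained light: upright in a bay, latched down (centre over 20 mm below the mouth, < 7 mm off axis). Tin flat in the tray (((horizontal distance between charged_1_center and slot_1 below 0.007 m and z of charged_1_center in the frame of slot_1 below 0.028 m and angle between the x axis of charged_1_center and the x axis of slot_1, either way round above 1.1 rad and angle between charged_1_center's own z axis and vertical below 0.1 rad) or (horizontal distance between charged_1_center and slot_2 below 0.007 m and z of charged_1_center in the frame of slot_2 below 0.028 m and angle between the x axis of charged_1_center and the x axis of slot_2, either way round above 1.1 rad and angle between charged_1_center's own z axis and vertical below 0.1 rad) or (horizontal distance between charged_1_center and slot_3 below 0.007 m and z of charged_1_center in the frame of slot_3 below 0.028 m and angle between the x axis of charged_1_center and the x axis of slot_3, either way round above 1.1 rad and angle between charged_1_center's own z axis and vertical below 0.1 rad)) and ((horizontal distance between charged_2_center and slot_1 below 0.007 m and z of charged_2_center in the frame of slot_1 below 0.028 m and angle between the x axis of charged_2_center and the x axis of slot_1, either way round above 1.1 rad and angle between charged_2_center's own z axis and vertical below 0.1 rad) or (horizontal distance between charged_2_center and slot_2 below 0.007 m and z of charged_2_center in the frame of slot_2 below 0.028 m and angle between the x axis of charged_2_center and the x axis of slot_2, either way round above 1.1 rad and angle between charged_2_center's own z axis and vertical below 0.1 rad) or (horizontal distance between charged_2_center and slot_3 below 0.007 m and z of charged_2_center in the frame of slot_3 below 0.028 m and angle between the x axis of charged_2_center and the x axis of slot_3, either way round above 1.1 rad and angle between charged_2_center's own z axis and vertical below 0.1 rad)) and ((horizontal distance between charged_3_center and slot_1 below 0.007 m and z of charged_3_center in the frame of slot_1 below 0.028 m and angle between the x axis of charged_3_center and the x axis of slot_1, either way round above 1.1 rad and angle between charged_3_center's own z axis and vertical below 0.1 rad) or (horizontal distance between charged_3_center and slot_2 below 0.007 m and z of charged_3_center in the frame of slot_2 below 0.028 m and angle between the x axis of charged_3_center and the x axis of slot_2, either way round above 1.1 rad and angle between charged_3_center's own z axis and vertical below 0.1 rad) or (horizontal distance between charged_3_center and slot_3 below 0.007 m and z of charged_3_center in the frame of slot_3 below 0.028 m and angle between the x axis of charged_3_center and the x axis of slot_3, either way round above 1.1 rad and angle between charged_3_center's own z axis and vertical below 0.1 rad)) and ((horizontal distance between drained_1_center and bay_1 below 0.007 m and z of drained_1_center in the frame of bay_1 below -0.02 m and angle between drained_1_center's own z axis and vertical below 0.1 rad) or (horizontal distance between drained_1_center and bay_2 below 0.007 m and z of drained_1_center in the frame of bay_2 below -0.02 m and angle between drained_1_center's own z axis and vertical below 0.1 rad) or (horizontal distance between drained_1_center and bay_3 below 0.007 m and z of drained_1_center in the frame of bay_3 below -0.02 m and angle between drained_1_center's own z axis and vertical below 0.1 rad)) and ((horizontal distance between drained_2_center and bay_1 below 0.007 m and z of drained_2_center in the frame of bay_1 below -0.02 m and angle between drained_2_center's own z axis and vertical below 0.1 rad) or (horizontal distance between drained_2_center and bay_2 below 0.007 m and z of drained_2_center in the frame of bay_2 below -0.02 m and angle between drained_2_center's own z axis and vertical below 0.1 rad) or (horizontal distance between drained_2_center and bay_3 below 0.007 m and z of drained_2_center in the frame of bay_3 below -0.02 m and angle between drained_2_center's own z axis and vertical below 0.1 rad)) and ((horizontal distance between drained_3_center and bay_1 below 0.007 m and z of drained_3_center in the frame of bay_1 below -0.02 m and angle between drained_3_center's own z axis and vertical below 0.1 rad) or (horizontal distance between drained_3_center and bay_2 below 0.007 m and z of drained_3_center in the frame of bay_2 below -0.02 m and angle between drained_3_center's own z axis and vertical below 0.1 rad) or (horizontal distance between drained_3_center and bay_3 below 0.007 m and z of drained_3_center in the frame of bay_3 below -0.02 m and angle between drained_3_center's own z axis and vertical below 0.1 rad)) and x of mint_tin_center in the frame of tray_floor between -0.054 and 0.054 m and y of mint_tin_center in the frame of tray_floor between -0.069 and 0.069 m and z of mint_tin_center in the frame of tray_floor below 0.02 m and angle between mint_tin_center's own z axis and vertical below 0.15 rad); the robot touches nothing.
It fails at once if the rubber duck is moved more than 30 mm (distance of rubber_duck from where it was at the start of the episode above 0.03 m).
It fails at once if the ball pen is moved more than 40 mm (distance of ball_pen from where it was at the start of the episode above 0.04 m).
It fails at once if the eraser is moved more than 40 mm (distance of eraser from where it was at the start of the episode above 0.04 m).
Of charged_1, charged_2, charged_3 only 2 to 3 are there at a start; the rules pass over those that are not, and their reading is None.
Of drained_1, drained_2, drained_3 only 1 to 2 are there at a start; the rules pass over those that are not, and their reading is None.
At some moment in a run one of mint_tin may be knocked a few centimetres aside while the robot is not near it.
It also fails if it takes over 210 s, if anything falls off the work surface, if the arm or the gripper's body presses on something with over 40 N, if the wrist force passes 120 N, or if a joint passes its speed limit or range.

## Working session

There is one attempt and no reset: what is moved stays moved. The work goes in short steps, Python scripts to look and compute and a tool call to move; the robot and the scene stay as the last step left them, time stands still between calls to the robot, and variables do not carry over. Pictures are saved under pics/ and viewed, on a budget of 14 in all, crops included, one or two more only if the job needs it, and the job is handed in when it is done.

Besides the shell and the picture viewer there is one more tool, called after "Call:" by a JSON object that holds its "fn" and its "kwargs", one argument or row to a line. move_arm: Moves the arm, as the interface text tells. Its arguments: {"type":"object","properties":{"plan":{"type":"array"},"squeeze":{"type":"number"}},"required":["plan"]}

```bash
mkdir -p pics
cat > h.py <<'E'
from station import *
import numpy as np, cv2
from scipy.spatial.transform import Rotation as R
def shot(c,fn=None):
    im=camera(c)
    if fn: cv2.imwrite('pics/'+fn,im)
    return im
def ray(c,px,z,cal=None):
    k=cal or calibration(c); Rm=cv2.Rodrigues(np.array(k['rvec'],float))[0]; t=np.array(k['tvec'],float).ravel()
    px=np.atleast_2d(np.array(px,float)); M=np.array(k['mtx'])
    d=(np.linalg.inv(M)@np.c_[px,np.ones(len(px))].T).T@Rm; o=-Rm.T@t
    return o+d*((z-o[2])/d[:,2])[:,None]
def proj(c,P,cal=None):
    k=cal or calibration(c)
    return cv2.projectPoints(np.atleast_2d(np.array(P,float)),np.array(k['rvec'],float),np.array(k['tvec'],float),np.array(k['mtx']),None)[0][:,0]
E
python3 - <<'E'
from h import *
s=state();print(s['t'],s['tcp_pos'],s['tcp_rot'],s['gripper_width'])
a=shot('top','top0.png');b=shot('scene','scene0.png')
for c in('top','scene','wrist'):
    k=calibration(c);print(c,k['mtx'],k['rvec'],k['tvec'])
E
```

```text
0.0 [ 0.2124596  -0.50692707  0.21808747] [-1.79931813e+02 -6.02232469e-03  2.27345126e+01] 0.09302370689381902
top [[368.92856561   0.         319.46478763]
 [  0.         368.92856561 190.44954193]
 [  0.           0.           1.        ]] [ 2.17808478 -2.11939447  0.14491627] [-0.02000945  0.57067085  0.99824601]
scene [[435.15454689   0.         326.82272012]
 [  0.         435.15454689 204.16476498]
 [  0.           0.           1.        ]] [ 1.1143957  -2.00210133  1.28737621] [0.27046934 0.29090821 0.85912365]
wrist [[285.75838982   0.         320.13467876]
 [  0.         285.75838982 199.94025262]
 [  0.           0.           1.        ]] [-2.41990457  1.60821742  0.22268688] [-0.54898817 -0.03280269  0.39038446]
```

View pics/top0.png

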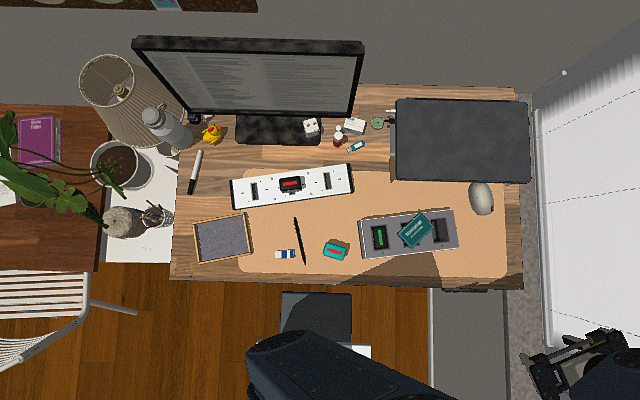

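View pics/scene0.png

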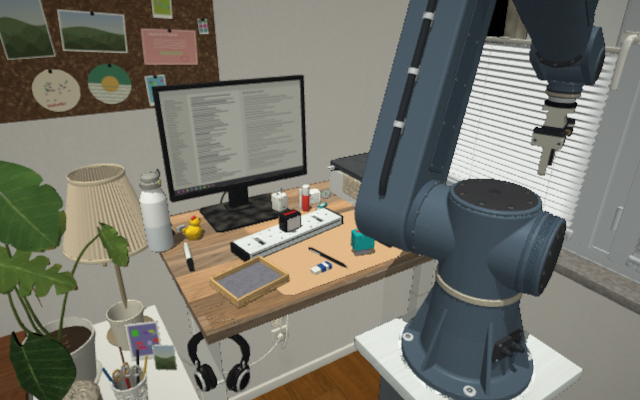

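The top view shows the rail at (292,186) with a red-strip light in its middle slot (291,184). The charger is at (409,233), with a green strip in bay 1 (380,237) and the teal tin (415,230) over the other bays. The tray is at (221,238). Other teal or turquoise objects are the turquoise pod (335,249), which is the look-alike to leave, and a small teal thing at (355,146). I'll zoom in on the charger and rail.

Run:
```python
from h import *
im=cv2.imread('pics/top0.png')
cv2.imwrite('pics/c1.png',cv2.resize(im[150:275,180:480],None,fx=2.66,fy=2.66,interpolation=cv2.INTER_CUBIC))
camera('top')
for q in['rail','charger','mint_tin_center','charged_1_center','drained_2_center','tray_floor']:
    for m in masks_of(q,'top')[:4]:
        ys,xs=np.nonzero(m['mask']);r=cv2.minAreaRect(np.c_[xs,ys].astype(np.float32))
        z={'rail':.028,'charger':.084,'mint_tin_center':.105}.get(q,.05)
        print(q,round(m['p'],2),m['extent'],len(xs),np.round(ray('top',cv2.boxPoints(r),z)[:,:2],3).tolist(),np.round(ray('top',[r[0]],z)[0,:2],3))
```

```text
charger 0.63 [357.3, 210.5, 458.4, 260.7] 2803 [[0.489, -0.105], [0.527, -0.365], [0.422, -0.375], [0.385, -0.119]] [ 0.455 -0.241]
mint_tin_center 0.62 [400.1, 213.4, 432.7, 249.1] 777 [[0.451, -0.201], [0.516, -0.265], [0.476, -0.306], [0.411, -0.242]] [ 0.463 -0.253]
mint_tin_center 0.42 [359.2, 208.0, 456.5, 259.4] 2850 [[0.487, -0.103], [0.527, -0.355], [0.422, -0.366], [0.383, -0.118]] [ 0.455 -0.236]
mint_tin_center 0.35 [433.9, 222.8, 439.7, 243.0] 90 [[0.486, -0.296], [0.489, -0.311], [0.445, -0.317], [0.442, -0.303]] [ 0.465 -0.307]
charged_1_center 0.54 [372.2, 226.1, 386.7, 249.3] 352 [[0.475, -0.149], [0.476, -0.193], [0.414, -0.193], [0.412, -0.149]] [ 0.444 -0.171]
drained_2_center 0.89 [277.4, 175.9, 299.6, 194.2] 319 [[0.601, 0.112], [0.61, 0.052], [0.568, 0.045], [0.559, 0.105]] [0.584 0.079]
drained_2_center 0.51 [322.4, 245.1, 342.3, 260.3] 300 [[0.395, -0.014], [0.431, -0.025], [0.414, -0.083], [0.378, -0.072]] [ 0.404 -0.049]
drained_2_center 0.41 [227.4, 163.5, 354.0, 209.3] 3433 [[0.593, 0.255], [0.653, -0.086], [0.564, -0.1], [0.506, 0.237]] [0.579 0.077]
tray_floor 0.84 [195.8, 210.3, 250.4, 265.6] 2389 [[0.473, 0.352], [0.505, 0.199], [0.389, 0.171], [0.358, 0.321]] [0.431 0.261]
tray_floor 0.74 [359.5, 208.8, 459.2, 260.3] 2804 [[0.492, -0.11], [0.53, -0.378], [0.421, -0.388], [0.384, -0.123]] [ 0.456 -0.25 ]
```

View pics/c1.png

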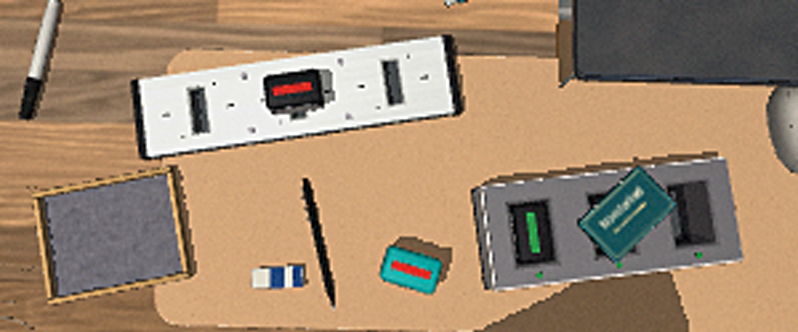

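Bay 3 looks empty: its recess is dark with no strip. Bay 1 has a green light, bay 2 is under the tin, and one red-strip light is locked in slot 2. The thing I want first is the flat teal tin at (415,230). The turquoise pod at (335,249) is the look-alike, and I'll leave it alone.

```bash
cat >> h.py <<'E'
def go(x,y,z,yaw,s=None):
    "shift in tool axes (mm) and turn (rad) to reach the pose, tool down"
    s=s or state(); p=np.array(s['tcp_pos']); Rt=R.from_euler('xyz',s['tcp_rot'],degrees=True)
    d=Rt.inv().apply(np.array([x,y,z])-p)*1000
    dy=(s['tcp_rot'][2]-yaw+180)%360-180
    print('shift',np.round(d,1),'turn',round(np.radians(dy),4),'j6',round(s['joint_pos'][5],1),'yaw',round(s['tcp_rot'][2],2))
E
python3 - <<'E'
from h import *
k=calibration('wrist');Rm=cv2.Rodrigues(np.array(k['rvec']))[0];o=-Rm.T@np.array(k['tvec']);s=state()
Rt=R.from_euler('xyz',s['tcp_rot'],degrees=True);print('cam in tool',Rt.inv().apply(o-s['tcp_pos']),(Rm@Rt.as_matrix()).round(3))
go(.46,-.245,.33,-45)
E
```

```text
cam in tool [ 0.07443336 -0.00062338 -0.16607107] [[ 0.001  1.    -0.   ]
 [-0.963  0.001 -0.271]
 [-0.271  0.     0.963]]
shift [ 329.5 -146.2 -111.4] turn 1.1822 j6 -4.8 yaw 22.73
```

Call:
{"fn": "move_arm", "kwargs": {
  "plan": [
    [[93,40,-20,-50,-0.15],[93,80,-40,-90,-0.3],[93,120,-60,-111,-0.45],[93,160,-80,-111,-0.6],[93,200,-100,-111,-0.75],[93,240,-115,-111,-0.9],[93,280,-130,-111,-1.05],[93,320,-146,-111,-1.2],[93,330,-146,-111,-1.35],[93,330,-146,-111,-1.46]]
  ]
}}

```text
t: 1.45
tcp_pos: [0.4618, -0.2437, 0.3295]
tcp_rot: [180.0, -0.0, 106.9]
ft_force: [-0.1, -1.5, -0.2]
gripper_width: 0.093
```

Call:
{"fn": "move_arm", "kwargs": {
  "plan": [
    [[70,0,0,0,-0.15],[70,0,0,0,-0.3],[70,0,0,0,-0.45],[70,0,0,0,-0.5],[70,0,0,0,-0.5],[70,0,0,0,-0.5]]
  ]
}}

```text
t: 2.05
tcp_pos: [0.4605, -0.245, 0.3296]
tcp_rot: [180.0, -0.0, 134.9]
ft_force: [-0.5, 0.4, 0.2]
gripper_width: 0.0696
```

Run:
```python
from h import *
s=state();print(s['tcp_pos'],s['tcp_rot'],s['gripper_width'])
shot('wrist','w1.png')
```

```text
[ 0.46049078 -0.24503342  0.32962749] [ 1.79997428e+02 -2.41669064e-03  1.34925971e+02] 0.06964905317337985
```

View pics/w1.png

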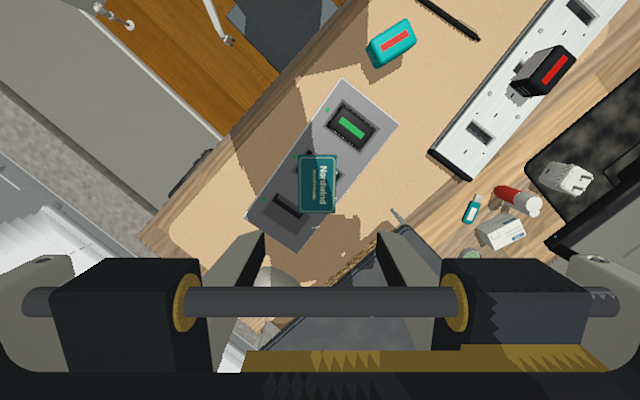

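The wrist view has the tin at (317,184) and the charger corners near (343,78), (398,123), (299,252) and (246,212). Bay 1's green strip is at (350,121), bay 3 is a dark recess at (288,205), and slots 1 and 3 of the rail are free. I'll refine the tin and charger positions by segmentation.

Run:
```python
from h import *
im=cv2.imread('pics/w1.png'); hsv=cv2.cvtColor(im,cv2.COLOR_BGR2HSV)
def comp(m,pt):
    n,l=cv2.connectedComponents(m.astype(np.uint8)); return l==l[pt[1],pt[0]]
H,S,V=cv2.split(hsv)
print(hsv[190,310],hsv[168,265],hsv[121,350],hsv[235,295])
t=comp((abs(H.astype(int)-92)<12)&(S>110),(310,195))
ys,xs=np.nonzero(t);r=cv2.minAreaRect(np.c_[xs,ys].astype(np.float32));
b=ray('wrist',cv2.boxPoints(r),.105);print('tin',len(xs),b.round(4).tolist(),b.mean(0),np.linalg.norm(b[0]-b[1]),np.linalg.norm(b[1]-b[2]))
g=comp((abs(H.astype(int)-60)<15)&(S>120)&(V>100),(350,121));ys,xs=np.nonzero(g)
print('strip',ray('wrist',[[xs.mean(),ys.mean()]],.084))
b=ray('wrist',[[343,78],[398,123],[299,252],[246,212]],.084);print(b.round(4),[np.linalg.norm(b[i]-b[i-1]).round(3) for i in range(4)])
go(*b.mean(0)[:2],.2,135)
```

```text
[ 93 183  67] [ 17  95 139] [152  53  68] [150   4  71]
tin 1283 [[0.4753, -0.2993, 0.105], [0.4246, -0.2467, 0.105], [0.4545, -0.2168, 0.105], [0.5067, -0.2679, 0.105]] [ 0.46527291 -0.25765252  0.105     ] 0.07304585399361957 0.042321810460560876
strip [[ 0.48713371 -0.27374349  0.084     ]]
[[ 0.3902 -0.1321  0.084 ]
 [ 0.4863 -0.1183  0.084 ]
 [ 0.5249 -0.3573  0.084 ]
 [ 0.4222 -0.3663  0.084 ]] [np.float64(0.236), np.float64(0.097), np.float64(0.242), np.float64(0.103)]
shift [  4.3  -2.2 129.6] turn -0.0011 j6 -78.1 yaw 134.94
```

Run:
```python
from h import *
print(ray('wrist',[[317,185]],.105)); go(.4645,-.2555,.091,134.5)
```

```text
[[ 0.4656388  -0.25702658  0.105     ]]
shift [-10.2  -4.6 238.6] turn 0.0076 j6 -78.1 yaw 134.94
```

Call:
{"fn": "move_arm", "kwargs": {
  "plan": [
    [[85,-10,-5,50,0],[85,-10,-5,100,0],[85,-10,-5,150,0],[85,-10,-5,190,0],[85,-10,-5,220,0],[85,-10,-5,238,0],[85,-10,-5,238,0],[85,-10,-5,238,0]]
  ]
}}

```text
t: 2.9
tcp_pos: [0.4643, -0.2558, 0.0922]
tcp_rot: [180.0, 0.0, 135.0]
ft_force: [0.3, -0.4, -0.1]
gripper_width: 0.0851
```

Call:
{"fn": "move_arm", "kwargs": {
  "plan": [
    [[40,0,0,0,0],[40,0,0,0,0],[40,0,0,0,0],[40,0,0,0,0],[40,0,0,0,0],[40,0,0,0,0],[40,0,0,-20,0],[40,0,0,-60,0],[40,0,0,-100,0],[40,0,0,-100,0]]
  ],
  "squeeze": 15
}}

```text
t: 3.9
tcp_pos: [0.466, -0.2568, 0.1964]
tcp_rot: [179.9, 0.4, 135.0]
ft_force: [0.9, -0.4, -0.4]
gripper_width: 0.0538
```

Run:
```python
from h import *
s=state();print(s['tcp_pos'],s['ft_force'],s['gripper_width'])
go(.431,.261,.19,101)
shot('top','t2.png')
shot('wrist','w2.png')
for m in masks_of('tray_floor','top')[:2]:
    ys,xs=np.nonzero(m['mask']);r=cv2.minAreaRect(np.c_[xs,ys].astype(np.float32));b=ray('top',cv2.boxPoints(r),.022);print(m['p'],b.round(3).tolist(),b.mean(0))
```

```text
[ 0.46598986 -0.25684715  0.19637785] [ 0.85142553 -0.44467995 -0.35518668] 0.053780977448787584
shift [390.7 341.7   3.9] turn 0.5941 j6 -78.9 yaw 135.04
0.59 [[0.475, 0.359, 0.022], [0.507, 0.205, 0.022], [0.388, 0.177, 0.022], [0.357, 0.329, 0.022]] [0.43167393 0.26742121 0.022     ]
```

View pics/w2.png

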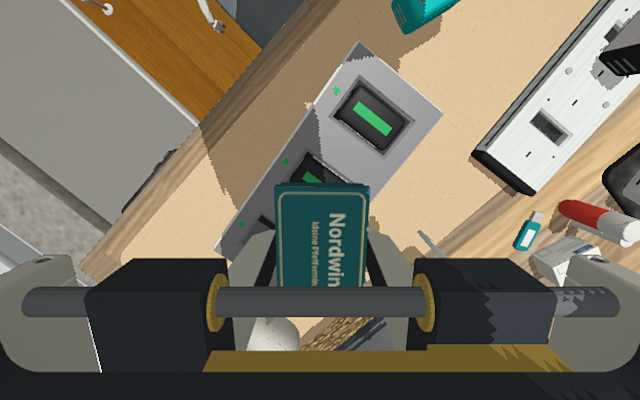

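The tin is held at 54 mm opening, and bay 2 also shows a green strip at (313,175). Now the tray.

Call:
{"fn": "move_arm", "kwargs": {
  "plan": [
    [[40,40,34,0,0.06],[40,80,69,0,0.12],[40,120,104,0,0.18],[40,160,138,0,0.24],[40,196,172,0,0.3],[40,235,207,0,0.36],[40,275,241,0,0.42],[40,315,275,0,0.48],[40,354,310,0,0.54],[40,394,344,0,0.59]]
  ]
}}

```text
t: 5.05
tcp_pos: [0.4289, 0.245, 0.1902]
tcp_rot: [-179.9, 0.0, 101.1]
ft_force: [1.3, -1.1, -0.8]
gripper_width: 0.0535
```

Run:
```python
from h import *
s=state();print(s['tcp_pos'],s['tcp_rot'],s['gripper_width'])
shot('wrist','w3.png');go(.432,.266,.018,101.5)
```

```text
[0.42889858 0.24496203 0.19016431] [-1.79862209e+02  3.35295965e-02  1.01096554e+02] 0.05354287492831104
shift [ 14.1   6.9 172.3] turn -0.0079 j6 13.8 yaw 101.05
```

View pics/w3.png

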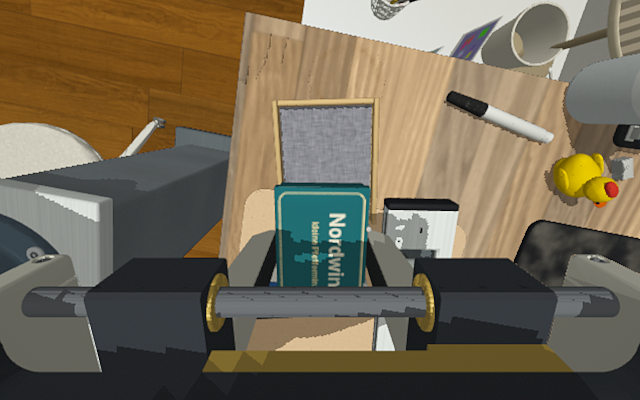

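The tin is over the tray with the grasp intact. The tray's far outer corners are at (274,102) and (381,98).

Run:
```python
from h import *
s=state();print(s['tcp_pos'],s['tcp_rot'])
b=ray('wrist',[[274,102],[381,98]],.022);m=b.mean(0);v=b[1]-b[0];print(b,np.linalg.norm(v));v/=np.linalg.norm(v)
c=m+.075*np.array([v[1],-v[0],0]);print(c, np.degrees(np.arctan2(v[1],v[0])));go(*c[:2],.018,101.5)
```

```text
[0.42826782 0.25058735 0.19028488] [-1.79915332e+02 -9.63941475e-02  1.01045541e+02]
[[0.3588114  0.33342676 0.022     ]
 [0.47423137 0.36029976 0.022     ]] 0.11850708248397411
[0.43352859 0.27381701 0.022     ] 13.106560280947232
shift [ 21.5   9.9 172.3] turn -0.0079 j6 13.8 yaw 101.05
```

Call:
{"fn": "move_arm", "kwargs": {
  "plan": [
    [[40,18,8,0,0],[40,18,8,40,0],[40,18,8,80,0],[40,18,8,120,0],[40,18,8,150,0],[40,18,8,165,0],[40,18,8,172,0],[40,18,8,172,0]]
  ]
}}

```text
t: 5.9
tcp_pos: [0.4336, 0.2619, 0.0184]
tcp_rot: [-179.8, 0.0, 101.2]
ft_force: [0.1, -0.1, 0.3]
gripper_width: 0.0535
```

Call:
{"fn": "move_arm", "kwargs": {
  "plan": [
    [[64,0,0,0,0],[64,0,0,0,0],[64,0,0,0,0],[64,0,0,0,0],[64,0,0,-20,0],[64,0,0,-60,0],[64,0,0,-110,0],[64,0,0,-150,0],[64,0,0,-180,0],[64,0,0,-180,0]]
  ]
}}

```text
t: 6.9
tcp_pos: [0.4361, 0.2632, 0.2039]
tcp_rot: [179.6, -0.1, 101.2]
ft_force: [-0.1, 0.1, -0.7]
gripper_width: 0.0638
```

Run:
```python
from h import *
s=state();print(s['tcp_pos'],s['tcp_rot'],s['gripper_width'])
go(.584,.079,.28,100)
```

```text
[0.43608249 0.26318617 0.20389362] [ 1.79589595e+02 -1.08021652e-01  1.01234924e+02] 0.06380023896716273
shift [-209.3  109.7  -75.7] turn 0.0216 j6 14.6 yaw 101.23
```

Run:
```python
from h import *
k=calibration('top');Rm=cv2.Rodrigues(np.array(k['rvec']))[0];print('top cam',-Rm.T@np.array(k['tvec']))
for z in(.05,.1,.15):print(z,ray('top',[[190,113],[270,118],[355,118],[240,143]],z)[:,:2].round(3).tolist())
for z in(.3,.4,.45):print(z,ray('top',[[135,38],[363,42]],z)[:,:2].round(3).tolist())
m=calibration('scene')
for x in (.65,.7,.75,.8): print(x,proj('scene',[[x,.15,.1],[x,.15,.3],[x,.3,.1]]).round().tolist())
```

```text
top cam [ 0.42893362 -0.00920885  1.06700133]
0.05 [[0.783, 0.373], [0.775, 0.143], [0.781, -0.1], [0.699, 0.224]]
0.1 [[0.766, 0.354], [0.758, 0.135], [0.764, -0.096], [0.686, 0.213]]
0.15 [[0.749, 0.335], [0.741, 0.128], [0.747, -0.091], [0.673, 0.201]]
0.3 [[0.866, 0.414], [0.871, -0.093]]
0.4 [[0.809, 0.359], [0.813, -0.082]]
0.45 [[0.781, 0.332], [0.784, -0.077]]
0.65 [[256.0, 203.0], [252.0, 134.0], [204.0, 215.0]]
0.7 [[249.0, 197.0], [244.0, 130.0], [198.0, 208.0]]
0.75 [[242.0, 191.0], [237.0, 126.0], [193.0, 201.0]]
0.8 [[236.0, 185.0], [231.0, 122.0], [188.0, 195.0]]
```

Call:
{"fn": "move_arm", "kwargs": {
  "plan": [
    [[64,-40,20,-10,0],[64,-85,40,-15,0],[64,-130,65,-15,0],[64,-175,85,-15,0],[64,-215,105,-15,0],[64,-250,105,-15,0.02],[64,-250,105,-15,0.02],[64,-250,105,-15,0.02]]
  ]
}}

```text
t: 7.7
tcp_pos: [0.5858, 0.0373, 0.2138]
tcp_rot: [-179.9, -0.0, 100.0]
ft_force: [-0.0, -0.2, 0.4]
gripper_width: 0.064
```

Run:
```python
from h import *
s=state();print(s['tcp_pos'],s['tcp_rot'],s['gripper_width'])
im=shot('wrist','w4.png')
```

```text
[0.58576557 0.03729312 0.21380665] [-1.79928861e+02 -2.41496532e-02  1.00016061e+02] 0.06395531061656363
```

View pics/w4.png

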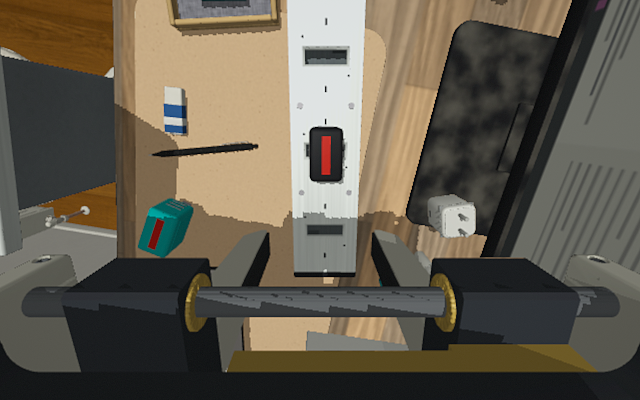

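The rail lies nearly vertical in this view. Slot 1 is at (326,57), the red-strip light in slot 2 at (326,154) and slot 3 at (325,230).

```bash
cat > rail.py <<'E'
from h import *
im=cv2.imread('pics/w4.png'); g=cv2.cvtColor(im,cv2.COLOR_BGR2GRAY)
P=[]
for name,(x0,y0,x1,y1),th in(('s1',(298,43,356,72),110),('s3',(300,222,350,240),None)):
    c=g[y0:y1,x0:x1]; t=th or (int(np.median(c))+int(c.min()))//2
    m=(c<t).astype(np.uint8); n,l,st,ce=cv2.connectedComponentsWithStats(m); i=1+np.argmax(st[1:,4])
    b=st[i];q=[[x0+b[0]-.5,y0+b[1]-.5],[x0+b[0]+b[2]-.5,y0+b[1]+b[3]-.5]]
    w=ray('wrist',[q[0],[q[1][0],q[0][1]],q[1],[q[0][0],q[1][1]]],.028);print(name,t,q,w.mean(0).round(4),np.linalg.norm(w[0]-w[1]).round(4),np.linalg.norm(w[1]-w[2]).round(4));P.append(w.mean(0))
P=np.array(P);d=P[0]-P[1];print('dist',np.linalg.norm(d),'yaw',np.degrees(np.arctan2(-d[0],d[1])),'mid',P.mean(0))
H=cv2.cvtColor(im,cv2.COLOR_BGR2HSV);m=((H[...,0]<8)|(H[...,0]>172))&(H[...,1]>150);m[:120]=0;m[190:]=0;m[:,:310]=0;m[:,345:]=0
ys,xs=np.nonzero(m);print('strip',xs.mean(),ys.mean(),ray('wrist',[[xs.mean(),ys.mean()]],.078))
# rail edges
for r in(90,115,200): 
    x=g[r].astype(int);print(r,[ (i,x[i]) for i in list(range(286,298))+list(range(352,368))])
E
python3 rail.py
```

```text
s1 110 [[np.float64(304.5), np.float64(48.5)], [np.float64(346.5), np.float64(63.5)]] [0.5653 0.181  0.028 ] 0.0468 0.0153
s3 75 [[np.float64(306.5), np.float64(224.5)], [np.float64(342.5), np.float64(234.5)]] [ 0.6016 -0.0239  0.028 ] 0.0472 0.0141
dist 0.20810807183451893 yaw 10.059404742070994 mid [0.58344244 0.07851596 0.028     ]
strip 325.57068062827227 155.23821989528795 [[0.58347747 0.07781663 0.078     ]]
90 [(286, np.int64(179)), (287, np.int64(177)), (288, np.int64(180)), (289, np.int64(208)), (290, np.int64(230)), (291, np.int64(227)), (292, np.int64(226)), (293, np.int64(225)), (294, np.int64(226)), (295, np.int64(226)), (296, np.int64(226)), (297, np.int64(226)), (352, np.int64(225)), (353, np.int64(225)), (354, np.int64(225)), (355, np.int64(225)), (356, np.int64(224)), (357, np.int64(222)), (358, np.int64(223)), (359, np.int64(226)), (360, np.int64(229)), (361, np.int64(216)), (362, np.int64(171)), (363, np.int64(177)), (364, np.int64(177)), (365, np.int64(177)), (366, np.int64(177)), (367, np.int64(177))]
115 [(286, np.int64(177)), (287, np.int64(177)), (288, np.int6
[... 479 characters left out ...]
.int64(177)), (365, np.int64(178)), (366, np.int64(178)), (367, np.int64(177))]
200 [(286, np.int64(178)), (287, np.int64(179)), (288, np.int64(178)), (289, np.int64(176)), (290, np.int64(175)), (291, np.int64(179)), (292, np.int64(204)), (293, np.int64(225)), (294, np.int64(222)), (295, np.int64(221)), (296, np.int64(220)), (297, np.int64(219)), (352, np.int64(221)), (353, np.int64(218)), (354, np.int64(214)), (355, np.int64(216)), (356, np.int64(222)), (357, np.int64(213)), (358, np.int64(157)), (359, np.int64(127)), (360, np.int64(133)), (361, np.int64(139)), (362, np.int64(145)), (363, np.int64(151)), (364, np.int64(154)), (365, np.int64(154)), (366, np.int64(157)), (367, np.int64(158))]
```

Run:
```python
from h import *
go(.5,-.235,.25,188.5)
```

```text
shift [-253.8 -132.2  -35.9] turn -1.5431 j6 -10.9 yaw 100.08
```

Call:
{"fn": "move_arm", "kwargs": {
  "plan": [
    [[64,-25,-13,-20,-0.15],[64,-50,-26,-36,-0.3],[64,-75,-40,-36,-0.45],[64,-105,-54,-36,-0.6],[64,-135,-70,-36,-0.75],[64,-165,-86,-36,-0.9],[64,-195,-102,-36,-1.05],[64,-225,-118,-36,-1.2],[64,-254,-132,-36,-1.35],[64,-254,-132,-36,-1.5]]
  ]
}}

```text
t: 8.75
tcp_pos: [0.5, -0.2371, 0.2505]
tcp_rot: [-180.0, -0.0, -173.7]
ft_force: [0.3, 1.0, 0.7]
gripper_width: 0.064
```

Call:
{"fn": "move_arm", "kwargs": {
  "plan": [
    [[64,0,0,0,-0.043],[64,0,0,0,-0.043],[64,0,0,0,-0.043]]
  ]
}}

```text
t: 9.05
tcp_pos: [0.5009, -0.2346, 0.2506]
tcp_rot: [180.0, -0.0, -171.5]
ft_force: [0.3, 0.6, -0.4]
gripper_width: 0.0639
```

Run:
```python
from h import *
s=state();print(s['tcp_pos'],s['tcp_rot'],s['gripper_width'])
im=shot('wrist','w5.png')
```

```text
[ 0.50086016 -0.23458678  0.25057864] [ 1.79990893e+02 -2.65316766e-03 -1.71522909e+02] 0.0639066333569289
```

View pics/w5.png

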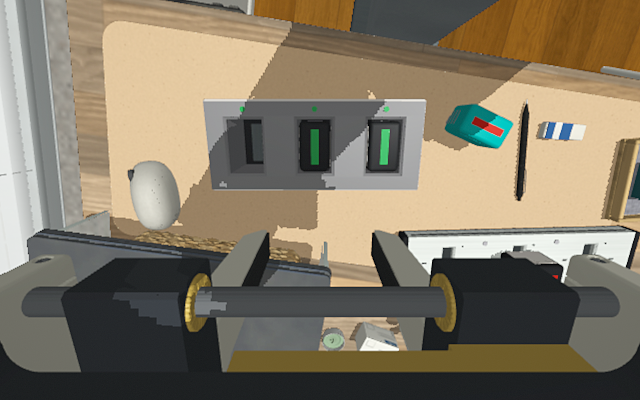

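Bays 1 and 2 have green strips at (384,147) and (315,147). Bay 3 at (247,146) is empty.

Run:
```python
from h import *
im=cv2.imread('pics/w5.png');H=cv2.cvtColor(im,cv2.COLOR_BGR2HSV)
m=((abs(H[...,0].astype(int)-65)<15)&(H[...,1]>120)&(H[...,2]>60)).astype(np.uint8);m[:120]=0;m[180:]=0
n,l,st,ce=cv2.connectedComponentsWithStats(m);P=[]
for i in range(1,n):
    if st[i,4]>60:
        w=ray('wrist',[ce[i]],.084)[0];print(st[i],ce[i],w.round(4));P.append(w)
d=P[1]-P[0]; d=d if d[1]>0 else -d;print(np.linalg.norm(d),np.degrees(np.arctan2(-d[0],d[1])))
# pod black tops
g=cv2.cvtColor(im,cv2.COLOR_BGR2GRAY)
for x0,x1,t in((362,406,100),(294,334,45)):
    row=g[147,x0:x1].astype(int);print(row.tolist())
# charger outline: edge points
for c in(225,280,350,410):
    col=g[:,c].astype(int);e=np.diff(col);
    top=90+np.argmax(abs(e[90:112]));bot=178+np.argmax(abs(e[178:200]));w=ray('wrist',[[c,top+.5],[c,bot+.5]],.084);print(c,top,bot,w[:,:2].round(4).tolist())
for r in(115,140,180):
    row=g[r].astype(int);e=np.diff(row);L=195+np.argmax(abs(e[195:220]));Rr=410+np.argmax(abs(e[410:435]));print(r,L,Rr,ray('wrist',[[L+.5,r],[Rr+.5,r]],.084)[:,:2].round(4).tolist())
```

```text
[310 129   9  36 311] [314.16720257 146.09324759] [ 0.4556 -0.248   0.084 ]
[379 129  11  36 299] [384.15050167 146.54180602] [ 0.4442 -0.1684  0.084 ]
0.08039964968105995 8.162926843205636
[174, 172, 156, 135, 133, 109, 0, 23, 39, 51, 62, 68, 68, 68, 69, 70, 68, 61, 104, 145, 154, 151, 152, 152, 152, 156, 138, 60, 69, 71, 71, 71, 70, 70, 68, 61, 43, 48, 87, 119, 117, 124, 158, 177]
[92, 86, 83, 75, 65, 58, 18, 24, 28, 29, 29, 31, 30, 31, 29, 25, 51, 82, 88, 85, 84, 84, 86, 89, 81, 22, 28, 32, 31, 30, 31, 30, 29, 27, 24, 38, 65, 72, 84, 84]
225 100 188 [[0.4211, -0.3522], [0.5209, -0.3463]]
280 100 188 [[0.4122, -0.2923], [0.5112, -0.2813]]
350 100 188 [[0.4007, -0.216], [0.4988, -0.1985]]
410 98 189 [[0.3889, -0.1511], [0.4893, -0.1273]]
115 203 424 [[0.44, -0.3751], [0.4035, -0.1311]]
140 206 424 [[0.4671, -0.3706], [0.4301, -0.1244]]
180 199 417 [[0.515, -0.3768], [0.4767, -0.1212]]
```

Run:
```python
from h import *
go(.4442,-.1684,.10,188.2)
```

```text
shift [ 46.3  73.9 150.6] turn 0.0049 j6 -128.4 yaw -171.52
```

Call:
{"fn": "move_arm", "kwargs": {
  "plan": [
    [[0,25,40,0,0.005],[0,46,74,0,0.005],[0,46,74,40,0.005],[0,46,74,80,0.005],[0,46,74,120,0.005],[0,46,74,145,0.005],[0,46,74,151,0.005],[0,46,74,151,0.005]]
  ],
  "squeeze": 20
}}

```text
t: 9.9
tcp_pos: [0.4443, -0.1689, 0.0995]
tcp_rot: [180.0, -0.0, -171.8]
ft_force: [0.1, 0.4, 0.8]
gripper_width: 0.0047
```

Call:
{"fn": "move_arm", "kwargs": {
  "plan": [
    [[0,0,0,10,0],[0,0,0,15,0],[0,0,0,18,0],[0,0,0,21,0],[0,0,0,23,0],[0,0,0,24,0],[0,0,0,25,0],[0,0,0,25,0]]
  ]
}}

```text
t: 10.7
tcp_pos: [0.445, -0.1697, 0.0757]
tcp_rot: [-179.9, 0.1, -171.8]
ft_force: [-0.9, -0.7, 11.2]
gripper_width: 0.0005
```

Call:
{"fn": "move_arm", "kwargs": {
  "plan": [
    [[0,0,0,1,0],[0,0,0,1.5,0],[0,0,0,1.5,0],[0,0,0,-10,0],[0,0,0,-30,0],[0,0,0,-60,0],[60,0,0,-80,0],[60,0,0,-80,0],[60,0,0,-80,0],[60,0,0,-80,0]]
  ]
}}

```text
t: 11.7
tcp_pos: [0.4437, -0.169, 0.1537]
tcp_rot: [180.0, -0.1, -171.8]
ft_force: [0.3, -0.5, -0.1]
gripper_width: 0.0278
```

Run:
```python
from h import *
s=state();print(s['tcp_pos'],s['tcp_rot'],s['gripper_width'])
im=shot('wrist','w6.png');H=cv2.cvtColor(im,cv2.COLOR_BGR2HSV)
m=((abs(H[...,0].astype(int)-65)<15)&(H[...,1]>120)&(H[...,2]>60)).astype(np.uint8);m[:,:250]=0
n,l,st,ce=cv2.connectedComponentsWithStats(m)
for i in range(1,n):
    if st[i,4]>80: print(st[i],ce[i],[ray('wrist',[ce[i]],z)[0].round(4) for z in(.084,.114)])
go(.4445,-.1688,.089,188.2)
```

```text
[ 0.44373183 -0.16895983  0.15366341] [ 1.79950011e+02 -7.36665110e-02 -1.71797451e+02] 0.027787303935344454
[313 199  13  50 621] [319.25925926 222.92109501] [array([ 0.4548, -0.1676,  0.084 ]), array([ 0.4439, -0.1691,  0.114 ])]
shift [-0.9 -0.  64.6] turn -0.0 j6 -124.7 yaw -171.8
```

Call:
{"fn": "move_arm", "kwargs": {
  "plan": [
    [[60,0,0,0,0],[60,0,0,0,0],[60,0,0,15,0],[60,0,0,30,0],[60,0,0,45,0],[60,0,0,55,0],[60,0,0,63,0],[60,0,0,63,0]]
  ]
}}

```text
t: 12.55
tcp_pos: [0.4438, -0.169, 0.0908]
tcp_rot: [180.0, -0.1, -171.8]
ft_force: [0.1, -1.0, -0.1]
gripper_width: 0.06
```

Call:
{"fn": "move_arm", "kwargs": {
  "plan": [
    [[20,0,0,0,0],[20,0,0,0,0],[20,0,0,0,0],[20,0,0,0,0],[20,0,0,0,0],[20,0,0,0,0],[20,0,0,-10,0],[20,0,0,-30,0],[20,0,0,-30,0]]
  ],
  "squeeze": 25
}}

```text
t: 13.45
tcp_pos: [0.4452, -0.1697, 0.1237]
tcp_rot: [-179.9, 0.2, -171.8]
ft_force: [0.4, -0.6, -2.0]
gripper_width: 0.0358
```

Call:
{"fn": "move_arm", "kwargs": {
  "plan": [
    [[20,0,0,-40,0],[20,0,0,-80,0],[20,0,0,-80,0],[20,0,0,-80,0]]
  ]
}}

```text
t: 13.85
tcp_pos: [0.4442, -0.1692, 0.2014]
tcp_rot: [-180.0, 0.0, -171.8]
ft_force: [0.1, 0.0, -1.8]
gripper_width: 0.0358
```

Run:
```python
from h import *
s=state();print(s['tcp_pos'],s['tcp_rot'],s['gripper_width'])
go(.5651,.1816,.20,190.06)
im=shot('wrist','w7.png');H=cv2.cvtColor(im,cv2.COLOR_BGR2HSV)
m=((abs(H[...,0].astype(int)-65)<15)&(H[...,1]>120)&(H[...,2]>60)).astype(np.uint8);m[:,:250]=0
n,l,st,ce=cv2.connectedComponentsWithStats(m)
for i in range(1,n):
    if st[i,4]>80: print(st[i],ce[i],ray('wrist',[ce[i]],s['tcp_pos'][2]+.0235)[0]-s['tcp_pos'])
```

```text
[ 0.44417304 -0.16916503  0.20138541] [-1.79977088e+02  3.37966465e-02 -1.71795421e+02] 0.0357763151670785
shift [-169.7  329.9    1.4] turn -0.0324 j6 -124.7 yaw -171.8
[ 312  228   17   59 1000] [320.007 256.913] [-0.0041587   0.00010193  0.0235    ]
```

Run:
```python
from h import *
s=state();p=np.array(s['tcp_pos']);Rt=R.from_euler('xyz',s['tcp_rot'],degrees=True)
f=lambda px,dz:Rt.inv().apply(ray('wrist',px,p[2]+dz)-p).round(4)
print(f([[319.5,198.5],[319.5,248.5]],-.0397)); print(f([[320,227.5],[320,286.5]],.0232))
```

```text
[[ 0.0191 -0.      0.0397]
 [-0.0216 -0.      0.0397]]
[[ 0.0203  0.0004 -0.0232]
 [-0.0154  0.0004 -0.0232]]
```

Call:
{"fn": "move_arm", "kwargs": {
  "plan": [
    [[20,-20,40,0,0],[20,-42,82,0,0],[20,-64,124,0,0],[20,-86,166,0,0],[20,-108,208,0,-0.01],[20,-130,250,0,-0.02],[20,-150,290,0,-0.032],[20,-170,330,0,-0.032],[20,-170,330,0,-0.032],[20,-170,330,0,-0.032]]
  ]
}}

```text
t: 14.9
tcp_pos: [0.5645, 0.1821, 0.1993]
tcp_rot: [-180.0, -0.2, -169.9]
ft_force: [-0.8, 0.3, -1.3]
gripper_width: 0.0354
```

Run:
```python
from h import *
s=state();print(s['tcp_pos'],s['tcp_rot'],s['gripper_width'])
go(.5651,.1816,.08,190.06)
```

```text
[0.56450242 0.18208261 0.19933433] [-179.97724771   -0.20423554 -169.86804616] 0.03537084349831316
shift [ -0.9  -0.5 119.3] turn 0.0013 j6 -86.7 yaw -169.87
```

Call:
{"fn": "move_arm", "kwargs": {
  "plan": [
    [[20,-1,-0.5,45,0],[20,-1,-0.5,90,0],[20,-1,-0.5,112,0],[20,-1,-0.5,122,0],[20,-1,-0.5,126,0],[20,-1,-0.5,130,0],[20,-1,-0.5,132,0],[20,-1,-0.5,132,0]]
  ]
}}

```text
t: 15.7
tcp_pos: [0.5668, 0.1814, 0.0703]
tcp_rot: [180.0, 0.1, -170.0]
ft_force: [-0.9, 0.4, -1.9]
gripper_width: 0.0355
```

The foot has gone below the plate with no contact force, so I'll continue down.

Call:
{"fn": "move_arm", "kwargs": {
  "plan": [
    [[20,0,0,5,0],[20,0,0,9,0],[20,0,0,12,0],[20,0,0,14,0],[20,0,0,15,0],[20,0,0,15.5,0],[20,0,0,15.5,0]]
  ]
}}

```text
t: 16.4
tcp_pos: [0.5664, 0.1814, 0.056]
tcp_rot: [-180.0, -0.0, -169.9]
ft_force: [-10.0, -2.3, 21.6]
gripper_width: 0.0353
```

Seated. I'll unload it a little, then turn a quarter clockwise.

Call:
{"fn": "move_arm", "kwargs": {
  "plan": [
    [[20,1,0,-1,0],[20,1,0,-1,0.14],[20,1,0,-1,0.28],[20,1,0,-1,0.42],[20,1,0,-1,0.56],[20,1,0,-1,0.7],[20,1,0,-1,0.84],[20,1,0,-1,0.98],[20,1,0,-1,1.12],[20,1,0,-1,1.26]]
  ]
}}

```text
t: 17.4
tcp_pos: [0.5665, 0.1812, 0.056]
tcp_rot: [179.9, 0.1, 117.5]
ft_force: [1.1, -1.9, 7.6]
gripper_width: 0.0359
```

Call:
{"fn": "move_arm", "kwargs": {
  "plan": [
    [[20,0,0,0,0.13],[20,0,0,0,0.24],[20,0,0,0,0.29],[20,0,0,0,0.3],[20,0,0,0,0.3]]
  ]
}}

```text
t: 17.9
tcp_pos: [0.5664, 0.1812, 0.056]
tcp_rot: [179.9, 0.0, 100.6]
ft_force: [0.3, -1.0, 7.3]
gripper_width: 0.0356
```

Run:
```python
from h import *
s=state();print(s['tcp_pos'],s['tcp_rot'],s['gripper_width'],s['ft_force'],s['ft_torque'])
```

```text
[0.56640579 0.18119335 0.05604064] [1.79879138e+02 1.52434213e-02 1.00647828e+02] 0.03557786265463346 [ 0.30608429 -1.01527259  7.25776286] [-0.37885182  0.00076814  0.04248949]
```

Call:
{"fn": "move_arm", "kwargs": {
  "plan": [
    [[60,0,0,0,0],[60,0,0,0,0],[60,0,0,0,0],[60,0,0,-20,0],[60,0,0,-60,0],[60,0,0,-100,0],[60,0,0,-140,0],[60,0,0,-140,0]]
  ]
}}

```text
t: 18.7
tcp_pos: [0.5677, 0.1818, 0.2005]
tcp_rot: [179.5, -0.0, 100.7]
ft_force: [0.5, 0.2, 0.7]
gripper_width: 0.0601
```

Run:
```python
from h import *
s=state();print(s['tcp_pos'],s['tcp_rot'],s['gripper_width'],s['ft_force'])
im=shot('wrist','w8.png');H=cv2.cvtColor(im,cv2.COLOR_BGR2HSV)
m=((abs(H[...,0].astype(int)-65)<15)&(H[...,1]>120)&(H[...,2]>60)).astype(np.uint8)
n,l,st,ce=cv2.connectedComponentsWithStats(m)
for i in range(1,n):
    if st[i,4]>80: print(st[i],ce[i],ray('wrist',[ce[i]],.078)[0])
go(.4557,-.2485,.19,188.2)
```

```text
[0.56769936 0.18181138 0.20045317] [ 1.79513137e+02 -2.72758373e-02  1.00662574e+02] 0.06011220990210897 [0.52315992 0.20694652 0.71871826]
[313 177  10  38 354] [317.83050847 195.09322034] [0.5638792  0.18152667 0.078     ]
shift [-402.1 -188.5    6.5] turn -1.5278 j6 2.6 yaw 100.66
```

Call:
{"fn": "move_arm", "kwargs": {
  "plan": [
    [[0,-40,-19,0,-0.14],[0,-80,-38,0,-0.28],[0,-121,-57,0,-0.43],[0,-161,-75,0,-0.58],[0,-201,-94,0,-0.72],[0,-241,-113,0,-0.87],[0,-281,-132,0,-1.02],[0,-322,-151,0,-1.17],[0,-362,-170,0,-1.32],[0,-402,-188,0,-1.46]]
  ]
}}

```text
t: 19.75
tcp_pos: [0.4552, -0.2448, 0.1937]
tcp_rot: [179.9, -0.1, 179.4]
ft_force: [1.1, 0.2, -0.3]
gripper_width: 0.0004
```

Call:
{"fn": "move_arm", "kwargs": {
  "plan": [
    [[0,0,0,0,-0.068],[0,0,0,0,-0.068],[0,0,0,0,-0.068]]
  ]
}}

```text
t: 20.05
tcp_pos: [0.4562, -0.2429, 0.1941]
tcp_rot: [179.9, -0.1, -177.1]
ft_force: [-0.2, 0.4, 0.3]
gripper_width: 0.0006
```

Run:
```python
from h import *
s=state();print(s['tcp_pos'],s['tcp_rot'],s['gripper_width'])
go(.4556,-.2484,.10,188.2)
```

```text
[ 0.45623091 -0.24293482  0.19410126] [ 1.79929180e+02 -8.18613612e-02 -1.77102901e+02] 0.0005884134499475548
shift [ 0.8 -5.5 94.1] turn -0.0926 j6 -126.1 yaw -177.1
```

Call:
{"fn": "move_arm", "kwargs": {
  "plan": [
    [[0,1,-5.5,0,-0.093],[0,1,-5.5,40,-0.093],[0,1,-5.5,75,-0.093],[0,1,-5.5,94,-0.093],[0,1,-5.5,104,-0.093],[0,1,-5.5,109,-0.093],[0,1,-5.5,112,-0.093],[0,1,-5.5,115,-0.093],[0,1,-5.5,117,-0.093],[0,1,-5.5,118,-0.093]]
  ]
}}

```text
t: 21.05
tcp_pos: [0.4565, -0.2495, 0.0784]
tcp_rot: [-179.9, 0.1, -171.7]
ft_force: [-1.4, 0.5, 6.6]
gripper_width: 0.0004
```

Call:
{"fn": "move_arm", "kwargs": {
  "plan": [
    [[0,0,0,1,0],[0,0,0,2,0],[0,0,0,2.5,0],[0,0,0,2.5,0],[0,0,0,-10,0],[0,0,0,-40,0],[60,0,0,-75,0],[60,0,0,-75,0],[60,0,0,-75,0],[60,0,0,-75,0]]
  ]
}}

```text
t: 22.05
tcp_pos: [0.4555, -0.2489, 0.1518]
tcp_rot: [180.0, -0.0, -171.7]
ft_force: [-0.4, 0.3, 0.1]
gripper_width: 0.0279
```

```bash
cat > strips.py <<'E'
from h import *
def strips(zs,col='g',fn=None):
    s=state();p=np.array(s['tcp_pos']);print(p.round(4),np.round(s['tcp_rot'],2),round(s['gripper_width'],4),np.round(s['ft_force'],1))
    im=shot('wrist',fn);H=cv2.cvtColor(im,cv2.COLOR_BGR2HSV).astype(int)
    h=(abs(H[...,0]-65)<15) if col=='g' else ((H[...,0]<8)|(H[...,0]>172))
    m=(h&(H[...,1]>120)&(H[...,2]>60)).astype(np.uint8)
    n,l,st,ce=cv2.connectedComponentsWithStats(m)
    for i in range(1,n):
        if st[i,4]>80: print(st[i],ce[i].round(1),[ray('wrist',[ce[i]],z)[0].round(4).tolist() for z in zs])
E
python3 - <<'E'
from strips import *
strips([.084,.114],'g','w9.png');go(.4556,-.2484,.091,188.2)
E
```

```text
[ 0.4555 -0.2489  0.1518] [ 1.7997e+02 -3.0000e-02 -1.7166e+02] 0.0279 [-0.4  0.3  0.1]
[314 199  13  51 612] [320.4 224.1] [[0.4667, -0.2464, 0.084], [0.4557, -0.2481, 0.114]]
shift [-0.3  0.4 60.5] turn 0.0025 j6 -132.1 yaw -171.66
```

Sprung up: with z = 0.114 the strip lands at the bay 2 centre. Now grasp and lift.

Call:
{"fn": "move_arm", "kwargs": {
  "plan": [
    [[60,0,0.5,0,0],[60,0,0.5,0,0],[60,0,0.5,15,0],[60,0,0.5,30,0],[60,0,0.5,45,0],[60,0,0.5,55,0],[60,0,0.5,61,0],[60,0,0.5,61,0]]
  ]
}}

```text
t: 22.9
tcp_pos: [0.4555, -0.2485, 0.0905]
tcp_rot: [180.0, -0.1, -171.7]
ft_force: [0.1, -0.3, 0.5]
gripper_width: 0.0604
```

Call:
{"fn": "move_arm", "kwargs": {
  "plan": [
    [[20,0,0,0,0],[20,0,0,0,0],[20,0,0,0,0],[20,0,0,0,0],[20,0,0,0,0],[20,0,0,0,0],[20,0,0,-10,0],[20,0,0,-40,0],[20,0,0,-80,0],[20,0,0,-110,0]]
  ],
  "squeeze": 25
}}

```text
t: 23.9
tcp_pos: [0.4558, -0.2487, 0.2037]
tcp_rot: [-180.0, 0.0, -171.7]
ft_force: [0.4, 0.1, -1.1]
gripper_width: 0.0355
```

Run:
```python
from h import *
s=state();print(s['tcp_pos'],s['tcp_rot'],s['gripper_width'])
go(.6017,-.0250,.20,190.06)
```

```text
[ 0.4558268  -0.2487046   0.20365065] [-1.79960546e+02  4.33999038e-02 -1.71656035e+02] 0.03551242183655631
shift [-176.8  200.2    3.6] turn -0.03 j6 -132.1 yaw -171.66
```

Call:
{"fn": "move_arm", "kwargs": {
  "plan": [
    [[20,-35,40,0,0],[20,-70,80,0,0],[20,-105,120,0,0],[20,-140,160,0,-0.01],[20,-177,200,0,-0.03],[20,-177,200,0,-0.03],[20,-177,200,0,-0.03],[20,-177,200,0,-0.03]]
  ]
}}

```text
t: 24.7
tcp_pos: [0.6013, -0.0257, 0.2011]
tcp_rot: [-180.0, -0.0, -169.9]
ft_force: [-1.0, 0.5, -1.4]
gripper_width: 0.036
```

Run:
```python
from h import *
s=state();print(s['tcp_pos'],s['tcp_rot'],s['gripper_width'])
go(.6017,-.0250,.08,190.06)
```

```text
[ 0.60131233 -0.02567891  0.20113906] [-1.79991926e+02 -4.76979846e-02 -1.69935262e+02] 0.036020149047991744
shift [ -0.6   0.6 121.1] turn 0.0001 j6 -106.9 yaw -169.94
```

Call:
{"fn": "move_arm", "kwargs": {
  "plan": [
    [[20,0,0.5,45,0],[20,0,0.5,90,0],[20,0,0.5,113,0],[20,0,0.5,122,0],[20,0,0.5,127,0],[20,0,0.5,131,0],[20,0,0.5,134,0],[20,0,0.5,134,0]]
  ]
}}

```text
t: 25.5
tcp_pos: [0.6025, -0.0251, 0.0679]
tcp_rot: [-179.9, 0.1, -169.9]
ft_force: [1.4, -3.8, -3.4]
gripper_width: 0.0357
```

Call:
{"fn": "move_arm", "kwargs": {
  "plan": [
    [[20,0,0,4,0],[20,0,0,8,0],[20,0,0,10,0],[20,0,0,11,0],[20,0,0,12,0],[20,0,0,12.5,0],[20,0,0,12.5,0]]
  ]
}}

```text
t: 26.2
tcp_pos: [0.6023, -0.0251, 0.0555]
tcp_rot: [-179.9, 0.1, -169.9]
ft_force: [-0.8, -5.6, 7.0]
gripper_width: 0.0358
```

Call:
{"fn": "move_arm", "kwargs": {
  "plan": [
    [[20,0,0,-0.5,0],[20,0,0,-0.5,0.14],[20,0,0,-0.5,0.28],[20,0,0,-0.5,0.42],[20,0,0,-0.5,0.56],[20,0,0,-0.5,0.7],[20,0,0,-0.5,0.84],[20,0,0,-0.5,0.98],[20,0,0,-0.5,1.12],[20,0,0,-0.5,1.26]]
  ]
}}

```text
t: 27.2
tcp_pos: [0.6022, -0.0244, 0.0556]
tcp_rot: [179.9, 0.0, 117.6]
ft_force: [0.5, -1.1, 3.8]
gripper_width: 0.0357
```

Call:
{"fn": "move_arm", "kwargs": {
  "plan": [
    [[20,0,0,0,0.13],[20,0,0,0,0.24],[20,0,0,0,0.29],[20,0,0,0,0.3],[20,0,0,0,0.3]]
  ]
}}

```text
t: 27.7
tcp_pos: [0.6021, -0.0244, 0.0556]
tcp_rot: [180.0, -0.0, 100.7]
ft_force: [0.3, -0.3, 5.5]
gripper_width: 0.0359
```

Call:
{"fn": "move_arm", "kwargs": {
  "plan": [
    [[60,0,0,0,0],[60,0,0,0,0],[60,0,0,0,0],[60,0,0,-20,0],[60,0,0,-60,0],[60,0,0,-100,0],[60,0,0,-140,0],[60,0,0,-140,0]]
  ]
}}

```text
t: 28.5
tcp_pos: [0.604, -0.0247, 0.2005]
tcp_rot: [179.5, 0.1, 100.7]
ft_force: [0.9, -0.1, 0.5]
gripper_width: 0.0598
```

Run:
```python
from strips import *
strips([.078],'g','w10.png');go(.5834,.0782,.14,100.06)
```

```text
[ 0.604  -0.0247  0.2005] [1.7953e+02 1.4000e-01 1.0070e+02] 0.0598 [ 0.9 -0.1  0.5]
[313 176  10  38 371] [317.6 194.2] [[0.5998, -0.0239, 0.078]]
shift [104.7  -0.2  57.3] turn 0.0112 j6 -17.5 yaw 100.7
```

Call:
{"fn": "move_arm", "kwargs": {
  "plan": [
    [[60,45,0,0,0],[60,90,0,0,0.01],[60,105,0,0,0.01],[60,105,0,0,0.01],[60,105,0,40,0.01],[60,105,0,80,0.01],[60,105,0,115,0.01],[60,105,0,135,0.01],[60,105,0,145,0.01],[60,105,0,145,0.01]]
  ]
}}

```text
t: 29.55
tcp_pos: [0.5818, 0.0776, 0.0488]
tcp_rot: [-179.9, -0.0, 100.1]
ft_force: [0.4, 0.7, 0.5]
gripper_width: 0.0601
```

Call:
{"fn": "move_arm", "kwargs": {
  "plan": [
    [[20,0,0,0,0],[20,0,0,0,0],[20,0,0,0,0],[20,0,0,0,0],[20,0,0,0,0],[20,0,0,0,0]]
  ],
  "squeeze": 25
}}

```text
t: 30.15
tcp_pos: [0.583, 0.0786, 0.051]
tcp_rot: [179.9, 0.0, 100.1]
ft_force: [0.3, -0.3, 6.9]
gripper_width: 0.036
```

Call:
{"fn": "move_arm", "kwargs": {
  "plan": [
    [[20,0,0,-1,0],[20,0,0,-1,-0.14],[20,0,0,-1,-0.28],[20,0,0,-1,-0.42],[20,0,0,-1,-0.56],[20,0,0,-1,-0.7],[20,0,0,-1,-0.84],[20,0,0,-1,-0.98],[20,0,0,-1,-1.12],[20,0,0,-1,-1.26]]
  ]
}}

```text
t: 31.15
tcp_pos: [0.5822, 0.0785, 0.0511]
tcp_rot: [-180.0, -0.0, 172.6]
ft_force: [0.1, -0.1, 0.5]
gripper_width: 0.0359
```

Call:
{"fn": "move_arm", "kwargs": {
  "plan": [
    [[20,0,0,0,-0.14],[20,0,0,0,-0.26],[20,0,0,0,-0.31],[20,0,0,0,-0.31],[20,0,0,0,-0.31]]
  ]
}}

```text
t: 31.65
tcp_pos: [0.5823, 0.0784, 0.051]
tcp_rot: [-180.0, -0.0, -170.0]
ft_force: [1.9, -3.2, -1.3]
gripper_width: 0.0361
```

Run:
```python
from h import *
s=state();print(s['tcp_pos'],s['tcp_rot'],s['gripper_width'],s['ft_force'],s['ft_torque'])
```

```text
[0.58231262 0.07837874 0.05103517] [-1.79986085e+02 -7.63119567e-03 -1.70036413e+02] 0.036074258113207865 [ 1.91513528 -3.15537577 -1.30239349] [-0.53596625 -0.44581526 -0.03401842]
```

Turned back to the slot line. Now lift.

Call:
{"fn": "move_arm", "kwargs": {
  "plan": [
    [[20,0,0,-4,0],[20,0,0,-10,0],[20,0,0,-18,0],[20,0,0,-26,0],[20,0,0,-40,0],[20,0,0,-80,0],[20,0,0,-120,0],[20,0,0,-150,0],[20,0,0,-150,0],[20,0,0,-150,0]]
  ]
}}

```text
t: 32.65
tcp_pos: [0.5823, 0.0789, 0.202]
tcp_rot: [180.0, 0.1, -169.9]
ft_force: [-0.6, -0.4, -2.4]
gripper_width: 0.0357
```

Run:
```python
from strips import *
strips([.229],'r','w11.png');go(.4442,-.1691,.2,188.2);shot('top','t11.png')
```

```text
[0.5823 0.0789 0.202 ] [ 1.7999e+02  7.0000e-02 -1.6993e+02] 0.0357 [-0.6 -0.4 -2.4]
[312 233  18  54 904] [320.  259.9] [[0.5779, 0.0785, 0.229]]
[201 251  19   8  99] [210.9 254.7] [[0.5851, 0.0211, 0.229]]
shift [ 178.8 -220.     0.9] turn 0.0326 j6 -96.9 yaw -169.93
```

View pics/w11.png

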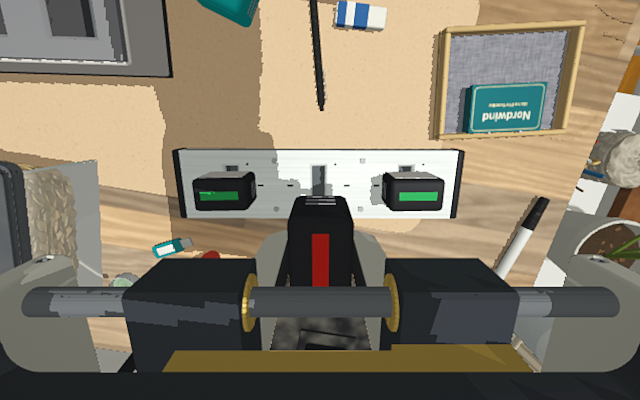

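Both green lights are mounted across their slots at (224,192) and (413,192), and the red light is held. The tin is inside the tray at (505,108), apparently nudged towards its back wall; I'll check it at the end.

Run:
```python
from h import *
s=state();p=np.array(s['tcp_pos']);Rt=R.from_euler('xyz',s['tcp_rot'],degrees=True)
print(Rt.inv().apply(ray('wrist',[[320,232.5]],p[2]+.027)-p))
```

```text
[[ 0.01899245  0.00040059 -0.0269658 ]]
```

Call:
{"fn": "move_arm", "kwargs": {
  "plan": [
    [[20,30,-37,0,0],[20,60,-74,0,0],[20,90,-111,0,0],[20,120,-148,0,0.01],[20,150,-184,0,0.02],[20,179,-220,0,0.033],[20,179,-220,0,0.033],[20,179,-220,0,0.033],[20,179,-220,0,0.033]]
  ]
}}

```text
t: 33.65
tcp_pos: [0.4447, -0.1685, 0.2006]
tcp_rot: [180.0, -0.0, -171.8]
ft_force: [0.8, 0.3, -1.3]
gripper_width: 0.0358
```

Run:
```python
from h import *
s=state();print(s['tcp_pos'],s['tcp_rot'],s['gripper_width'])
go(.4442,-.1691,.13,188.2)
```

```text
[ 0.44465707 -0.16854271  0.20056903] [ 1.79950754e+02 -4.77100671e-02 -1.71790691e+02] 0.03578588931387765
shift [ 0.5 -0.5 70.6] turn 0.0002 j6 -124.6 yaw -171.79
```

Call:
{"fn": "move_arm", "kwargs": {
  "plan": [
    [[20,1.5,-0.5,40,0],[20,1.5,-0.5,65,0],[20,1.5,-0.5,75,0],[20,1.5,-0.5,83,0],[20,1.5,-0.5,90,0],[20,1.5,-0.5,97,0],[20,1.5,-0.5,103,0],[20,1.5,-0.5,107,0],[20,1.5,-0.5,110,0],[20,1.5,-0.5,110,0]]
  ]
}}

```text
t: 34.65
tcp_pos: [0.443, -0.17, 0.0909]
tcp_rot: [180.0, -0.0, -171.8]
ft_force: [0.3, -0.8, -2.0]
gripper_width: 0.0357
```

Call:
{"fn": "move_arm", "kwargs": {
  "plan": [
    [[20,0,0,2,0],[20,0,0,4,0],[20,0,0,4,0],[60,0,0,4,0],[60,0,0,4,0],[60,0,0,4,0],[60,0,0,-15,0],[60,0,0,-50,0],[0,0,0,-65,0],[0,0,0,-65,0]]
  ]
}}

```text
t: 35.65
tcp_pos: [0.4441, -0.1705, 0.158]
tcp_rot: [-179.9, 0.2, -171.8]
ft_force: [0.0, -0.2, -0.6]
gripper_width: 0.0486
```

Run:
```python
from strips import *
strips([.084,.114],'r','w12.png');go(.4442,-.1691,.115,188.2)
```

```text
[ 0.4441 -0.1705  0.158 ] [-179.87    0.18 -171.82] 0.0486 [ 0.  -0.2 -0.6]
[438 169  42  24 377] [458.2 180.5] [[0.4009, -0.0573, 0.084], [0.3968, -0.0728, 0.114]]
[315 196  13  50 644] [321.  220.5] [[0.4533, -0.1676, 0.084], [0.4426, -0.1692, 0.114]]
shift [-0.9  1.  41.5] turn -0.0005 j6 -124.8 yaw -171.83
```

Standing on the raised cradle at the bay 1 centre. Now press it down with the fingers closed.

Call:
{"fn": "move_arm", "kwargs": {
  "plan": [
    [[0,0,1,0,0],[0,0,1,0,0],[0,0,1,30,0],[0,0,1,42,0],[0,0,1,52,0],[0,0,1,60,0],[0,0,1,68,0],[0,0,1,75,0],[0,0,1,80,0],[0,0,1,81,0]]
  ]
}}

```text
t: 36.7
tcp_pos: [0.4438, -0.1702, 0.0759]
tcp_rot: [-179.9, 0.1, -171.8]
ft_force: [-5.0, -4.8, 21.8]
gripper_width: 0.0004
```

Call:
{"fn": "move_arm", "kwargs": {
  "plan": [
    [[0,0,0,1.5,0],[0,0,0,3,0],[0,0,0,4,0],[0,0,0,4,0]]
  ]
}}

```text
t: 37.1
tcp_pos: [0.4453, -0.1715, 0.0755]
tcp_rot: [-179.7, 0.3, -171.8]
ft_force: [-14.4, -6.2, 59.6]
gripper_width: 0.0009
```

At the hard stop (z = 0.0755). Release and look.

Call:
{"fn": "move_arm", "kwargs": {
  "plan": [
    [[0,0,0,-4,0],[0,0,0,-20,0],[0,0,0,-60,0],[0,-40,0,-100,0],[0,-60,0,-120,0],[0,-60,0,-120,0],[0,-60,0,-120,0],[0,-60,0,-120,0]]
  ]
}}

```text
t: 37.9
tcp_pos: [0.5011, -0.1603, 0.1898]
tcp_rot: [179.9, -0.1, -171.8]
ft_force: [-0.0, 0.7, -0.7]
gripper_width: 0.0001
```

Run:
```python
from strips import *
strips([.084,.114],'r','w13.png');go(.45,.2,.27,188.2)
```

```text
[ 0.5011 -0.1603  0.1898] [ 1.7992e+02 -1.4000e-01 -1.7184e+02] 0.0001 [-0.   0.7 -0.7]
[429 104  39  24 363] [447.6 115.3] [[0.4053, -0.0559, 0.084], [0.4076, -0.0686, 0.114]]
[313 118  11  45 454] [318.4 139.8] [[0.4439, -0.1696, 0.084], [0.442, -0.1698, 0.114]]
shift [-3.000e-01  3.641e+02 -7.970e+01] turn -0.0009 j6 -121.0 yaw -171.85
```

View pics/w13.png

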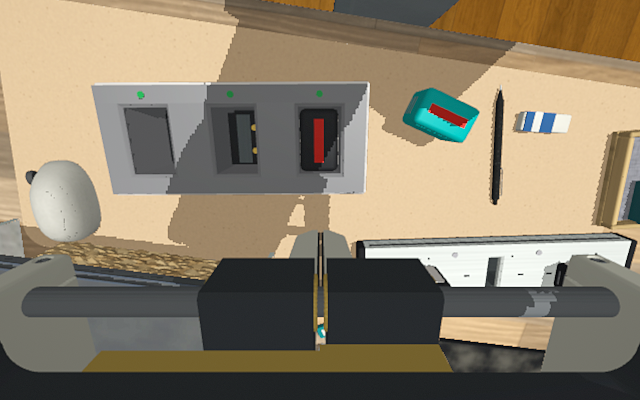

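The red light sits flush in bay 1 at (318,140). Next, the tray and rail.

Call:
{"fn": "move_arm", "kwargs": {
  "plan": [
    [[30,0,45,-30,0],[30,0,90,-60,0],[30,0,135,-80,0],[30,0,180,-80,0],[30,0,225,-80,0],[30,0,270,-80,0],[30,0,315,-80,0],[30,0,364,-80,0],[30,0,364,-80,0],[30,0,364,-80,0]]
  ]
}}

```text
t: 38.95
tcp_pos: [0.4499, 0.2, 0.2702]
tcp_rot: [-180.0, -0.1, -171.7]
ft_force: [-0.7, -0.1, -0.2]
gripper_width: 0.0303
```

Run:
```python
from strips import *
strips([.078],'g','w14.png');im=cv2.imread('pics/w14.png')
```

```text
[0.4499 0.2    0.2702] [-1.7997e+02 -1.0000e-01 -1.7172e+02] 0.0303 [-0.7 -0.1 -0.2]
[295 257  14   8  91] [301.5 260.7] [[0.5644, 0.1899, 0.078]]
[129 261  30   8 201] [143.6 264.6] [[0.602, -0.0267, 0.078]]
```

View pics/w14.png

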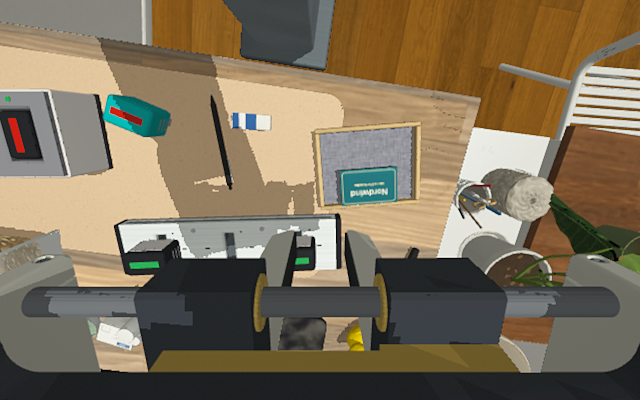

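Run:
```python
from h import *
im=cv2.imread('pics/w14.png');H=cv2.cvtColor(im,cv2.COLOR_BGR2HSV).astype(int)
m=(abs(H[...,0]-92)<12)&(H[...,1]>90);m[:,:325]=0;m[:,415:]=0;m[:150]=0;m[215:]=0
n,l,st,ce=cv2.connectedComponentsWithStats(cv2.morphologyEx(m.astype(np.uint8),cv2.MORPH_CLOSE,np.ones((5,5))))
i=1+np.argmax(st[1:,4]);ys,xs=np.nonzero(l==i);r=cv2.minAreaRect(np.c_[xs,ys].astype(np.float32))
b=ray('wrist',cv2.boxPoints(r),.027);print(b.round(4).tolist(),b.mean(0),[np.linalg.norm(b[k]-b[k-1]).round(4) for k in range(4)])
t=ray('wrist',[[314,130],[420,123],[421,198],[319,208]],.028);print('tray outer',t.round(4).tolist(),t.mean(0),[np.linalg.norm(t[k]-t[k-1]).round(4) for k in range(4)])
c=t.mean(0);a=np.radians(12);d=b-c;print('tin corners in tray',np.c_[d[:,0]*np.cos(a)+d[:,1]*np.sin(a),-d[:,0]*np.sin(a)+d[:,1]*np.cos(a)].round(4).tolist())
cv2.imwrite('pics/c14.png',cv2.resize(im[110:220,300:430],None,fx=5,fy=5,interpolation=cv2.INTER_CUBIC))
```

```text
[[0.44, 0.2246, 0.027], [0.4218, 0.3055, 0.027], [0.4729, 0.3207, 0.027], [0.4919, 0.2371, 0.027]] [0.45666558 0.27196365 0.027     ] [np.float64(0.0534), np.float64(0.0829), np.float64(0.0533), np.float64(0.0857)]
tray outer [[0.3895, 0.182, 0.028], [0.3593, 0.3255, 0.028], [0.4638, 0.3523, 0.028], [0.5008, 0.205, 0.028]] [0.42834023 0.26622317 0.028     ] [np.float64(0.1136), np.float64(0.1467), np.float64(0.1079), np.float64(0.1519)]
tin corners in tray [[0.0028, -0.0432], [0.0018, 0.0397], [0.0549, 0.044], [0.0561, -0.0417]]
```

View pics/c14.png

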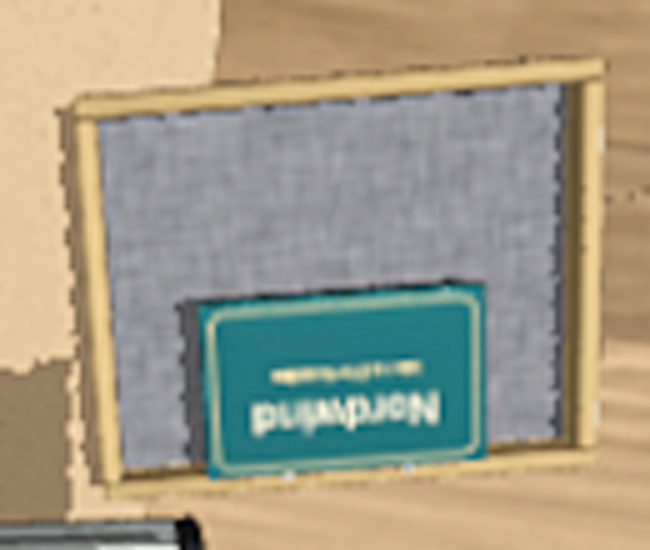

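The tin looks flat and inside, pushed against the back wall; its top measures 53 x 84 mm. I'll take one side look from the scene camera to rule out leaning on the wall.

Run:
```python
from h import *
im=shot('scene','s15.png')
cv2.imwrite('pics/c15.png',cv2.resize(im[180:320,170:370],None,fx=4,fy=4,interpolation=cv2.INTER_CUBIC)[:560])
```

```text
(no output)
```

View pics/c15.png

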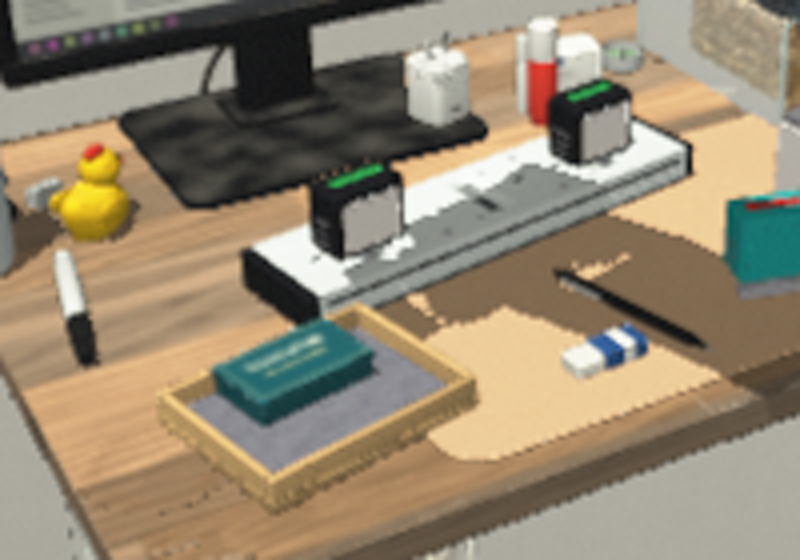

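Run:
```python
from h import *
im=cv2.imread('pics/s15.png');H=cv2.cvtColor(im,cv2.COLOR_BGR2HSV).astype(int)
m=((abs(H[...,0]-92)<12)&(H[...,1]>90)).astype(np.uint8);m[:,280:]=0;m[:250]=0;m[295:]=0;m[:,:215]=0
ys,xs=np.nonzero(m);hull=lambda P:cv2.convexHull(np.array(P,np.float32))
b=[[.44,.2246],[.4218,.3055],[.4729,.3207],[.4919,.2371]]
def box(zf,zb):
    P=[]
    for k,(x,y) in enumerate(b):
        z=zb if k>1 else zf; P+= [[x,y,z],[x,y,z-.021]]
    return proj('scene',P)
print('seen',xs.min(),xs.max(),ys.min(),ys.max())
for z in((.027,.027),(.027,.048)):
    q=box(*z);print(z,q.min(0).round(1),q.max(0).round(1))
```

```text
seen 224 262 260 285
(0.027, 0.027) [222.1 258.6] [264.7 287.8]
(0.027, 0.048) [221.4 251.5] [264.7 287.8]
```

The seen extent matches a flat tin (top row 260; 258.6 predicted flat, 251.5 leaning). Handing in.

```bash
python3 -c "
from station import *
print(state()['t']);print(job_done())"
```

```text
39.05
the job is handed in; nothing more can be done
None
```

The desk is set up and I handed the job in at about 39 s on the robot's clock. It gave no verdict.

- **Tin:** I moved it into the tray. It later shifted about 25 mm, probably the announced nudge, and now lies against the back wall. The tray view and the scene camera both show it flat and inside. The crops I viewed could not rule out leaning by eye, but its outline fits a flat tin (top row 260; 258.6 expected flat, 251.5 leaning).
- **Charged lights:** Bays 1 and 2 held one each; bay 3 was empty. Both were sprung, dropped foot first into slots 1 and 3, and turned a quarter turn clockwise (tool yaw 190° to 100.7°). Seen from directly above right after release, their strips were within about 2 mm of the slot centres. In the last wrist picture slot 1's light was half hidden by the gripper and read about 8 mm off along the rail. I put that down to the hidden half. The scene view shows both upright and across the slots.
- **Drained light:** There was one, in slot 2. I turned it back, lifted it out, set it in bay 1 and pressed it to the hard stop (fingertips at z = 0.0755 m, wrist force about 60 N). It came back flush, with its strip within 1 mm of the bay centre.
- **Left alone:** The duck, pen, eraser and turquoise look-alike appear where they were, judged by eye only. The gripper was clear of everything at hand-in.

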